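# Put the clean bur case in the drawer, then drop the used forceps in the soaking tub

## Robot

A 6-joint arm with a two-finger parallel gripper is mounted at the origin on the work surface. World frame = base frame: x ahead of the robot, y to its left, z up, the work surface at z = 0. Lengths are in m, angles in rad, forces in N, time in s.
With the tool pointing down it reaches from about 0.35 to 0.85 m from the base axis. Payload 8.1 kg.
Tool frame: the origin (TCP) lies between the finger pads; the fingertips stand 14 mm ahead of it and the grasp point (between the pads) lies 5 mm behind it; z points along the fingers, y is the line along which they close (so a half turn about z gives the same grasp; the last joint's range is limited). The gripper opens to 93 mm and grips with 3 to 60 N. Pads are 15 mm wide; open, the fingers measure 128 mm over their backs; the gripper's body (75 mm by 188 mm) begins 65 mm behind the grasp point.
Start: joints at [1.11, 0.13, 1.488, -0, 1.523, -0.085], TCP at [0.22, 0.558, 0.233] pointing down, gripper open.
Joint ranges: [-2.96, 2.96], [-0.89, 2.26], [0.02, 2.5], [-1.34, 4.48], [0, 2.73], [-2.66, 2.66]. Speed limits (rad/s): [2.39, 2.39, 2.79, 3.14, 3.14, 3.14].

## Interface

Orientations are given as a unit quaternion [x, y, z, w].
In Python, from bench import r, effector, solver, state, grab_frame, calibration, ticket, look_for, regions_of, place_of gives the robot as it stands. Calls block until the motion is done:
- r.move_to(position, orientation): joint-space move of the TCP to a pose.
- r.move_l(position, v=0.15, ori=None, stop_force=None): straight line of the TCP; ori=None keeps the orientation; v is the mean speed in m/s. With stop_force (N) it stops when the force on the tool has changed by that much, and returns True; else False.
- r.move_j(angles): joint-space move.
- effector.let_go() and effector.close(grip_force=None): open the fingers fully, or close them until they stop; grip_force is the grip in N (None keeps the last).
- r.dwell(seconds).
- solver.inverse_kinematics(position, orientation): joint angles nearest the present ones, or None.
- state(): the state.
- grab_frame(name): name is "side" or "top" or "wrist"; returns (picture, depth): 384x512x3 uint8, blue, green, red; 384x512 float32, m along the optical axis (not along the pixel's ray), 0 where there is no reading.
- calibration(name): a dict with "K" (3x3 intrinsics, pixels), "R" (3x3) and "t" (3): a world point X has camera coordinates R X + t. Camera axes: x right, y down, z forward; pixel columns grow to the right and rows downward; lengths in m; the calibration is good to about 2 mm. A picture is of the moment at which its call begins: read the wrist's pose just before it. calibration takes no time and is no camera call; for the wrist camera it gives the pose at the moment of the call.
A pose or a line that the arm cannot do raises r.PlanningError and nothing moves.
- ticket.finish_job(): hands the job in; it is judged then, once.
Trained networks look in the newest picture that a camera, given by its name, has taken for a name from the list of things; names that differ only in an ending like _2 or _b are one class to them, and where a whole thing is asked for, a point or a joint stands for the part that bears it (a point fixed in the world has none). Each returns a list of dicts, best first, with "confidence" (0 to 1); they miss things now and then, are a little off and sometimes report something else, mostly with a low value. They report only what shows in the picture. A call takes as long as a camera call. They do not tell look-alikes from the thing itself.
- look_for(camera, name): "box" ([centre column, centre row, width, height] in pixels, round what is visible of it).
- regions_of(camera, name): "region" (384x512 bool, what is visible of it) and "box" ([centre column, centre row, width, height] in pixels, round what is visible of it).
- place_of(camera, name): "centre" ([row, column] in pixels: a listed point, or the origin of a listed thing).
The state is a dict: "time": time; "qpos": joint angles; "joint_vel": joint speeds; "joint_torque": joint torques, N m; "position": TCP position; "ee_rot": TCP orientation; "force": force on the tool from outside, world axes, zero at the start; "wrist_torque": the same for the moment, N m; "width": finger opening in m; "gripper_force": force on a finger pad.
Only numpy, scipy, OpenCV 4.12 (cv2) and the standard library are available. Lean on these libraries where they do the work, as an engineer would, in place of code of your own. Each camera call takes 0.05 s, during which the arm holds its last target. There are 200 camera calls.

## Task

Tidy the instrument corner, clean things first. Lay the clean bur case (white with a purple lid) flat, lid up, in the open drawer of the little desktop unit and slide the drawer fully shut; only then drop the used forceps (red handles) into the blue soaking tub so that they lie entirely down inside it, no end sticking up over or resting on the rim. Leave the green forceps, the yellow waste bin and everything else where they stand, and do not shove or tip the tub.

Things in the scene. Friction and masses are not known exactly. Their poses are not given: they have to be found in the camera images.
- case: Bur case: a closed rigid box, white below, PURPLE lid, 110 long (its x) x 48 wide (its y) x 34 high; about 0.16 kg. Origin: centre of its underside, z up. Lies flat on the table, lid up. Easily gripped across its 48 mm width.
- used_forceps: USED extraction forceps: one rigid steel piece with two RED handle sleeves, lying flat, 149 long along its x, 0.14 kg. Origin: under the steel box joint, near the balance point; the joint is a block 32 (x) x 24 (y) x 16 high with flat sides, gripped across y. Steel beaks run to +x (65 from the origin, up to 22 wide, 11 high), red handles to -x (84 from the origin, spreading to 48 wide, 14 high).
- used_forceps_tip (a point): Point at the end of the beaks of the used forceps, 65 mm along its +x from the origin, 7 above its underside.
- used_forceps_end (a point): Point midway between the handles of the used forceps near their ends, 65 mm along its -x from the origin, 7 above its underside.
- tub: Blue open soaking tub, empty, loose on the table, 0.6 kg. Outside 190 (its x) x 130 (its y) x 60 high, walls and floor 5 thick, so 180 x 120 inside; a 17 mm lug sticks out under the rim at each x end. The forceps only lie flat in it roughly along its length. Origin: centre of its underside, z up. It and the yellow waste bin may change places.
- unit: Small white desktop drawer unit with one drawer, fixed to the table: 250 deep (its x) x 220 wide (its y) x 100 high. Origin: centre of its underside. Its front faces its own -x, towards the robot, turned by a little yaw.
- unit_drawer0 (a joint): How far the unit's drawer is pulled out, m: 0 = fully shut, grows as it opens towards the unit's -x, 0.174 = end stop; starts well open, about 0.15 to 0.17. Slides with about 1 N of friction and stays where it is left.
- drawer_spot (a point): Point on the drawer's floor, moving with the drawer, on its centre line, 75 behind the inner face of the drawer's front wall; its axes are those of the unit. With the drawer open, bare floor reaches at least 69 from here on towards the unit's body (its +x), 75 towards the front (-x) and 89 to either side. The floor lies 22 above the table, the side walls end at 78, the front panel at 88.
- unit_drawer0_handle (a point): Middle of the drawer's bar handle (steel, 110 long across the unit's y, round, 11 thick), 35 in front of the teal drawer front, about 62 above the table; moves with the drawer.
- clean_forceps: The CLEAN forceps: same shape as the used ones but with GREEN handle sleeves. To be left alone. Origin: underside of the box joint. The case and the two forceps may change places.
- waste: Yellow open waste bin, 170 x 130 x 80 high, with a dark patch on its sides; to be left alone. Origin: centre of its underside.
- jar: Amber jar with white cap, 68 across, 110 high; left alone. Origin: centre of its underside.
Things that resemble listed ones, but are neither listed nor needed, are in the scene too. What is shaped like the case but brown or pink is not meant.

How it is judged:
By the outcome, as a careful person would: the job done as asked, in the order asked, and still so for the second after the job is handed in, with the robot touching nothing.
It also fails if it takes over 70 s, if anything falls off the work surface, if the arm or the gripper's body presses on something with over 40 N, if the wrist force passes 120 N, or if a joint passes its speed limit or range.

## Working session

There is one attempt and no reset: what is moved stays moved. The work goes in short steps, each a Python script; the robot and the scene stay as the last script left them, time stands still between calls to the robot, and variables do not carry over. Pictures are saved under pics/ and viewed, at most 10 in all, crops included, and the job is handed in when it is done.

```bash
mkdir -p pics; ls; python3 - <<'E'
from bench import *
import cv2,numpy as np
ims=[]
for c in ("top","side"):
    p,d=grab_frame(c); np.savez(f"{c}0.npz",p=p,d=d,**calibration(c)); ims.append(p)
    cv2.imwrite(f"pics/{c}0.png",cv2.resize(p,(800,600),interpolation=cv2.INTER_CUBIC))
s=state(); print(s["time"],s["ee_rot"],s["width"],s["force"])
for c in ("top","side"):
    k=calibration(c); print(c,-k["R"].T@k["t"],k["R"][2])
E
```

```text
pics
0.1 [ 1.86802000e-01  9.82397240e-01 -7.93735060e-04 -2.14839245e-04] 0.09299948274168458 [-0.06064082 -0.22554248  0.48828735]
top [ 0.39404191 -0.02931142  1.59121486] [ 0.06018172 -0.00725968 -0.99816104]
side [-0.12003708 -0.83221946  0.6734235 ] [ 0.52123743  0.67329115 -0.52439543]
```

View pics/top0.png

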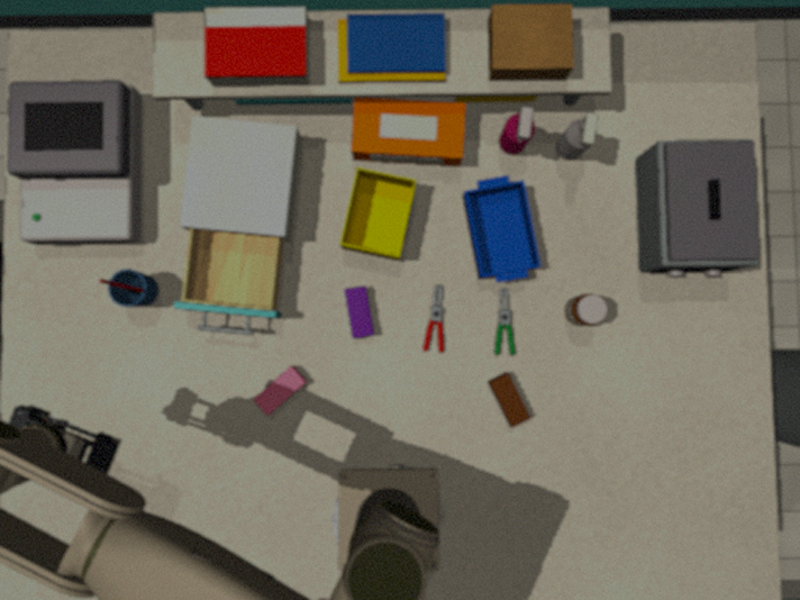

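View pics/side0.png

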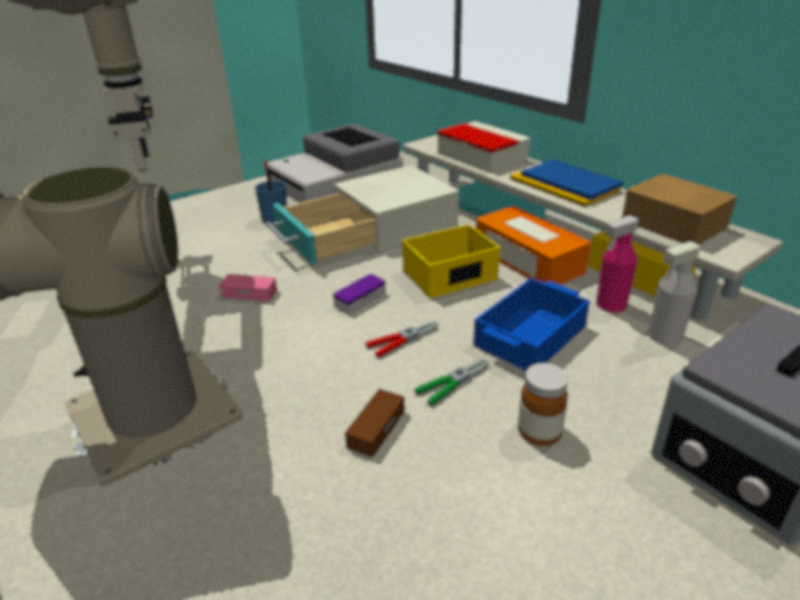

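The top view (800x600) shows the purple-lidded case at (360,312). Its look-alikes are the pink box at (280,390) and the brown box at (509,400). The red forceps are at (436,318), with green look-alikes at (505,322). The tub is at (502,230), the yellow bin at (380,213), and the drawer is open with its floor at (235,270) and handle at (235,328). I choose purple and red. Next I measure from both views.

```bash
cat > h.py <<'E'
import cv2,numpy as np
from bench import *
from scipy.spatial.transform import Rotation as Ro
def cloud(d,k):
    v,u=np.mgrid[:384,:512]; K=np.array(k["K"])
    c=np.stack([(u-K[0,2])/K[0,0]*d,(v-K[1,2])/K[1,1]*d,d],-1)
    w=(c-np.array(k["t"]))@np.array(k["R"]); w[d<=0]=np.nan; return w
def load(c):
    f=np.load(c); return f["p"],cloud(f["d"],f)
def shoot(c,tag):
    k=calibration(c); p,d=grab_frame(c); np.savez(f"{c}{tag}.npz",p=p,d=d,**k); return p,cloud(d,k)
HUE=dict(purple=(125,150,120),red=(0,8,150),green=(50,75,100),blue=(106,120,150),yellow=(25,33,150),teal=(82,98,80))
def mask(p,col,w,lim=(.3,.95,-.5,.5)):
    h=cv2.cvtColor(p,cv2.COLOR_BGR2HSV); a,b,s=HUE[col]
    m=(h[...,0]>=a)&(h[...,0]<=b)&(h[...,1]>=s)&(h[...,2]>40)
    return m&(w[...,0]>lim[0])&(w[...,0]<lim[1])&(w[...,1]>lim[2])&(w[...,1]<lim[3])
def rect(P):
    (c,s,a)=cv2.minAreaRect(P[:,:2].astype(np.float32)*1000)
    if s[0]<s[1]: s=s[::-1]; a+=90
    return np.round(c,1),np.round(s,1),round((a+90)%180-90,1)   # centre mm, long/short mm, direction of long axis deg
def down(yaw):  # tool down, tool x axis... closing line y at world angle yaw+90
    return (Ro.from_euler("z",yaw)*Ro.from_euler("x",np.pi)).as_quat()
E
python3 - <<'E'
from h import *
for c in("top","side"):
    p,w=load(c+"0.npz"); print(c)
    for col in HUE:
        lim=(.45,.72,.1,.5) if col=="teal" else (.3,.95,-.3,.3)
        m=mask(p,col,w,lim); m=cv2.morphologyEx(m.astype(np.uint8),cv2.MORPH_OPEN,np.ones((2,2)))
        n,l,st,_=cv2.connectedComponentsWithStats(m)
        for i in range(1,n):
            if st[i,4]<40: continue
            P=w[l==i]; print(col,st[i,4],rect(P),np.round(np.percentile(P[:,2],[5,50,95])*1000))
    # unit top plate and drawer floor
    for name,lo,hi,lim in(("utop",.09,.11,(.6,.95,.1,.4)),("dfloor",.012,.032,(.55,.8,.18,.38)),("tubfl",0,.015,(.6,.9,-.3,-.05))):
        m=(w[...,2]>lo)&(w[...,2]<hi)&(w[...,0]>lim[0])&(w[...,0]<lim[1])&(w[...,1]>lim[2])&(w[...,1]<lim[3])
        m=cv2.morphologyEx(m.astype(np.uint8),cv2.MORPH_OPEN,np.ones((3,3)))
        n,l,st,_=cv2.connectedComponentsWithStats(m)
        if n>1:
            i=1+st[1:,4].argmax(); print(name,st[i,4],rect(w[l==i]),np.nanmedian(w[l==i][:,2]))
E
```

```text
top
purple 388 (array([445. ,  52.2]), array([104.8,  41.4]), 9.2) [ 3. 33. 40.]
red 551 (array([916.6, 219.1]), array([154.8,  41. ]), -75.9) [nan nan nan]
red 42 (array([ 397.8, -121.2]), array([46.8,  6.7]), 21.9) [nan nan nan]
red 48 (array([390.6, -97.4]), array([56.9, 10.6]), -15.2) [-2.  9. 16.]
green 51 (array([ 383.1, -252.3]), array([59.8, 12. ]), -8.4) [-5. 11. 17.]
green 51 (array([ 383.3, -278.5]), array([60.6, 13.9]), 11.8) [-0. 11. 19.]
blue 1867 (array([ 614.9, -241.2]), array([213.5,  99.7]), 10.3) [nan nan nan]
yellow 45 (array([927.4,  73.1]), array([31.9, 21.8]), 30.3) [141. 148. 152.]
yellow 67 (array([734.5,  47.2]), array([70.4, 34.8]), -53.8) [ 2. 41. 77.]
yellow 1352 (array([662.3,   7. ]), array([187.9, 126. ]), -16.7) [nan nan nan]
teal 154 (array([455.7, 358.9]), array([153. ,  11.5]), 83.2) [64. 86. 92.]
utop 4457 (array([735.7, 302.3]), array([237.2, 218.3]), -6.1) 0.09930547707315444
dfloor 876 (array([589.5, 310.9]), array([138.9,  80.3]), 89.3) 0.021361777297504568
tubfl 720 (array([ 658.6, -251.2]), array([114. , 109.9]), -80.3) 0.005496305232463509

[... 249 characters left out ...]
rray([ 390.3, -266.9]), array([71.5, 37.3]), -1.6) [ 0. 10. 15.]
blue 1960 (array([ 660. , -249.1]), array([305.5, 100.5]), 21.2) [nan nan nan]
yellow 1789 (array([nan, nan]), array([0., 0.]), 0.0) [nan nan nan]
yellow 126 (array([ 870. , -232.8]), array([180.8,  27.6]), 40.9) [19. 62. 82.]
yellow 136 (array([ 931.2, -282.6]), array([47.4, 36.5]), -89.3) [19. 72. 82.]
teal 161 (array([469.6, 401.4]), array([212.4,  35. ]), 72.9) [35. 77. 90.]
utop 1391 (array([735.9, 298.5]), array([240.9, 221. ]), -5.4) 0.10094406065272785
dfloor 247 (array([674.4, 203.2]), array([249. ,  22.2]), -10.2) 0.022351622368421812
tubfl 688 (array([ 656. , -230.7]), array([118.4,  89. ]), 9.3) 0.006271802447418956
```

Case, unit and tub heights (33, 99 and 6 mm) agree with the text. Next I check the choice close up with the wrist camera and measure the case and drawer from nearer.

View pics/w1.png

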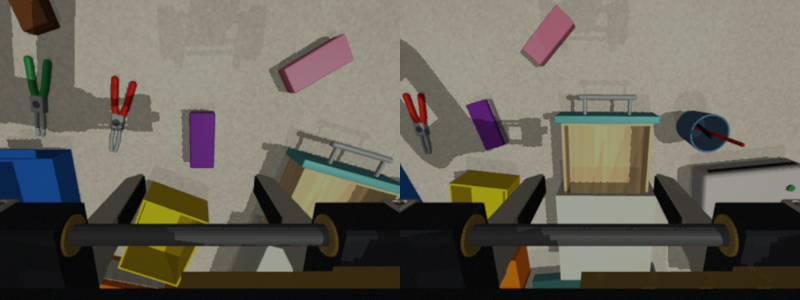

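The wrist crop shows the purple case at (202,139) in the left half. The pink and brown boxes are clearly different things. Case centre is (450,58) mm, top 34 mm, yaw 9°, the same from both wrist places. Next I pin down the drawer spot and grasp the case.

```bash
python3 - <<'E'
from h import *
D=np.deg2rad
p,w=load("wristB.npz")
for n in("drawer_spot","unit_drawer0_handle"):
    q=place_of("wrist",n)
    if q: q=q[0]; i,j=map(int,np.round(q["centre"])); print(n,q["confidence"],q["centre"],np.nanmedian(w[i-2:i+3,j-2:j+3].reshape(-1,3),0).round(4))
m=(np.abs(w[...,2]-.022)<.006)&(w[...,0]>.46)&(w[...,0]<.64)&(w[...,1]>.2)&(w[...,1]<.45)
m=cv2.morphologyEx(m.astype(np.uint8),cv2.MORPH_OPEN,np.ones((5,5))); n,l,st,_=cv2.connectedComponentsWithStats(m)
i=1+st[1:,4].argmax(); print("floor",rect(w[l==i]),np.median(w[l==i][:,2]))
m=(np.abs(w[...,2]-.064)<.008)&(w[...,0]>.36)&(w[...,0]<.445)&(w[...,1]>.25)&(w[...,1]<.42)
print("bar",m.sum(),rect(w[m]),np.percentile(w[m][:,2],[50,95]))
o=down(D(188.9))
r.move_to((.4498,.0581,.12),o); r.move_l((.4498,.0581,.019),v=.1)
effector.close(25); print(state()["width"],state()["gripper_force"],state()["time"])
r.move_l((.4498,.0581,.20),v=.15); print(state()["width"],np.round(state()["force"],2))
E
```

```text
drawer_spot 0.7 [192.9, 261.2] [0.5422 0.3215 0.0224]
unit_drawer0_handle 0.56 [125.2, 266.2] [0.4159 0.3411 0.0672]
floor (array([564., 324.]), array([178.6, 169.5]), 83.8) 0.022292436454215938
bar 722 (array([427.1, 325.4]), array([144.9,  40.7]), 84.0) [0.06658547 0.06906437]
0.047857657828883425 24.98519718647003 6.6583
0.04791769452926455 [-0.54  0.02 -1.54]
```

```bash
python3 - <<'E'
from h import *
D=np.deg2rad; o=down(D(173.8))
r.move_to((.538,.325,.20),o)
r.move_l((.538,.325,.055),v=.12)
print(r.move_l((.538,.325,.0395),v=.03,stop_force=4),state()["position"],np.round(state()["force"],1))
effector.let_go(); r.move_l((.538,.325,.22),v=.15)
r.move_to((.46,.33,.33),o)
p,w=shoot("wrist","C")
m=mask(p,"purple",w,(.4,.65,.15,.5)); P=w[m]; print(rect(P),np.percentile(P[:,2],[5,50,95]))
m=mask(p,"teal",w,(.4,.65,.15,.5)); P=w[m]; P=P[P[:,2]>.082]; print("teal",rect(P)); print(state()["time"])
m=(w[...,2]>.056)&(w[...,2]<.075)&(w[...,0]>.36)&(w[...,0]<.435)&(w[...,1]>.25)&(w[...,1]<.42)
print("bar",rect(w[m]))
cv2.imwrite("pics/c.png",p)
E
```

```text
True [0.53801928 0.32496476 0.04081788] [1.1 0.1 3. ]
(array([536.5, 323.7]), array([107.3,  45.6]), -6.1) [0.05474559 0.05617573 0.0574761 ]
teal (array([449.8, 336.3]), array([212.3,  27.1]), 83.3)
13.8167
bar (array([424. , 339.6]), array([119.3,  30.1]), 84.1)
```

View pics/c.png

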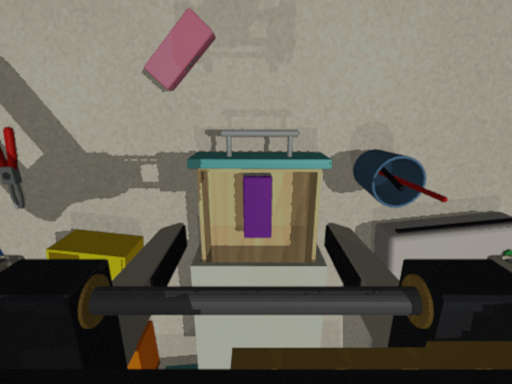

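The case lies flat, lid up, in the drawer (purple at (257,206), top at 56 mm, clear of all walls), and the bar handle is at (260,132). Next I push the handle along the unit's axis.

```bash
python3 - <<'E'
from h import *
D=np.deg2rad; o=down(D(173.8)); u=np.array([np.cos(D(-6.2)),np.sin(D(-6.2)),0])
effector.close(10)
s=np.array([.415,.339,.052])-.045*u
r.move_to(s+[0,0,.12],o); r.move_l(s,v=.15)
print(r.move_l(s+.14*u,v=.1,stop_force=12),state()["position"],np.round(state()["force"],1))
print(r.move_l(s+.24*u,v=.04,stop_force=12),state()["position"],np.round(state()["force"],1))
e=np.array(state()["position"]); r.move_l(e-.04*u,v=.1); b=e-.04*u; r.move_l(b+[0,0,.15],v=.2); 
r.move_to((.47,.33,.33),o)
p,w=shoot("wrist","D")
m=mask(p,"teal",w,(.4,.7,.15,.5)); P=w[m]; P=P[P[:,2]>.082]; print("teal",rect(P)); print(state()["time"])
cv2.imwrite("pics/d.png",p)
E
```

```text
False [0.50904007 0.32880903 0.05192795] [ 0.3 -0.8  0. ]
True [0.55589233 0.32341976 0.0512823 ] [-0.3  0.3  0.6]
teal (array([540.6, 324.5]), array([212.3, 161.1]), 84.3)
21.9417
```

View pics/d.png

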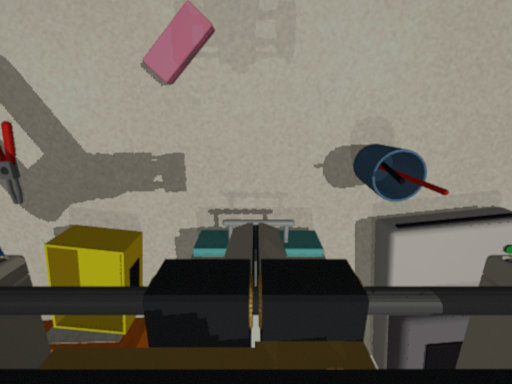

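The drawer looks shut, with the teal panel at (258,243), but the fingers hide the seam. I press once more gently, then look from further back.

```bash
python3 - <<'E'
from h import *
D=np.deg2rad; o=down(D(173.8)); u=np.array([np.cos(D(-6.2)),np.sin(D(-6.2)),0])
e=np.array([.5559,.3234,.052]); b=e-.035*u
r.move_to(b+[0,0,.1],o); r.move_l(b,v=.15)
print(r.move_l(e+.03*u,v=.03,stop_force=15),np.array(state()["position"]),np.round(state()["force"],1))
c=np.array(state()["position"]); r.move_l(c-.04*u,v=.1); r.move_l(c-.04*u+[0,0,.1],v=.2)
r.move_to((.40,.33,.36),o)
p,w=shoot("wrist","E"); t,_=shoot("top","E")
def along(P): q=(P[:,:2]-[.736,.301])@u[:2]; return np.percentile(q,[1,50,99]).round(4)
m=mask(p,"teal",w,(.5,.66,.2,.45)); P=w[m]; P=P[P[:,2]>.08]; print("teal",along(P))
m=(np.abs(w[...,2]-.1)<.006)&(w[...,0]>.57)&(w[...,0]<.9)&(w[...,1]>.24)&(w[...,1]<.4); print("top",along(w[m])); print(state()["time"])
a=cv2.resize(p[150:384,140:400],(400,300)); bb=cv2.resize(t[60:240,100:340],(400,300),interpolation=cv2.INTER_CUBIC)
cv2.imwrite("pics/e.png",np.hstack([a,bb]))
E
```

```text
True [0.55578911 0.32316266 0.05129386] [-0.7  0.6 -0.4]Traceback (most recent call last):
  File "<stdin>", line 10, in <module>
  File "<stdin>", line 9, in along
    return _quantile_unchecked(
        a, q, axis, out, overwrite_input, method, keepdims, weights)
    return _ureduce(a,
                    func=_quantile_ureduce_func,
    ...<5 lines>...
                    overwrite_input=overwrite_input,
                    method=method)
    r = func(a, **kwargs)
    result = _quantile(arr,
                       quantiles=q,
    ...<2 lines>...
                       out=out,
                       weights=wgt)
    slices_having_nans = np.isnan(arr[-1, ...])
                                  ~~~^^^^^^^^^
IndexError: index -1 is out of bounds for axis 0 with size 0
```

```bash
python3 - <<'E'
from h import *
u=np.array([np.cos(np.deg2rad(-6.2)),np.sin(np.deg2rad(-6.2))])
t,w=load("topE.npz"); w0=load("top0.npz")[1]; t0=load("top0.npz")[0]
p=load("wristE.npz")[0]
for n,a,b in(("before",t0,w0),("after",t,w)):
    m=mask(a,"teal",b,(.4,.68,.2,.45)); P=b[m]; P=P[P[:,2]>.06]; q=(P[:,:2]-[.736,.301])@u; print(n,len(q),np.percentile(q,[5,50,95]).round(4))
a=cv2.resize(p[150:384,100:412],(400,300)); bb=cv2.resize(t[60:240,100:340],(400,300),interpolation=cv2.INTER_CUBIC)
cv2.imwrite("pics/e.png",np.hstack([a,bb]))
E
```

```text
before 241 [-0.2877 -0.2823 -0.2769]
after 320 [-0.1336 -0.1277 -0.12  ]
```

View pics/e.png

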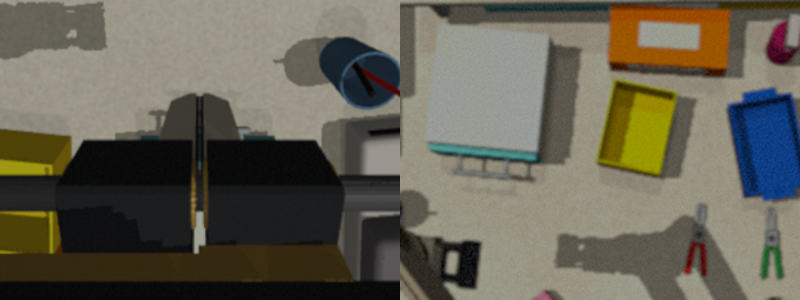

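The right half shows the teal panel flush against the unit at (485,152), so the drawer is shut: it travelled 155 mm and met the same hard stop twice. Next I measure the red forceps and the tub from two wrist places.

```bash
python3 - <<'E'
from h import *
D=np.deg2rad; effector.let_go(); ims=[]
def pca(P):
    c=P[:,:2].mean(0); v=np.linalg.svd(P[:,:2]-c,full_matrices=0)[2][0]; return np.sign(v[0])*v
for tag,pos in(("F",(.44,-.14,.27)),("G",(.56,-.2,.36))):
    r.move_to(pos,down(D(180))); p,w=shoot("wrist",tag); ims.append(p)
    red=mask(p,"red",w,(.3,.6,-.2,0)); 
    m=((w[...,2]>.005)&(w[...,2]<.03)&(w[...,0]<.58)).astype(np.uint8); n,l,st,_=cv2.connectedComponentsWithStats(m)
    i=np.bincount(l[red&(m>0)]).argmax(); P=w[l==i]
    print(tag,"red",red.sum(),"comp",len(P),rect(P),"top",np.percentile(P[:,2],95).round(4),"pca deg",np.rad2deg(np.arctan2(*pca(P)[::-1])).round(1),"red c",w[red].mean(0).round(4))
    for nm in("used_forceps","used_forceps_tip","used_forceps_end"):
        for q in place_of("wrist",nm)[:2]:
            a,b=np.round(q["centre"]).astype(int); print(nm,round(q["confidence"],2),np.nanmedian(w[a-1:a+2,b-1:b+2].reshape(-1,3),0).round(4))
    b=mask(p,"blue",w,(.5,.85,-.4,-.1))&(w[...,2]>.054)&(w[...,2]<.066); print("rim",b.sum(),rect(w[b]) if b.sum() else 0)
    f=(w[...,2]>.001)&(w[...,2]<.012)&mask(p,"blue",w,(.5,.85,-.4,-.1)); 
    if f.sum()>50: print("floor",rect(w[f]),np.median(w[f][:,2]))
print(state()["time"])
cv2.imwrite("pics/f.png",cv2.resize(np.hstack(ims),(800,300)))
t,w=load("topE.npz"); b=mask(t,"blue",w,(.5,.85,-.4,-.1))&(w[...,2]>.052)&(w[...,2]<.068); print("top rim",rect(w[b]))
E
```

```text
F red 768 comp 1472 (array([ 433.1, -102.6]), array([146.9,  45.5]), 0.7) top 0.017 pca deg -5.5 red c [ 0.3953 -0.107   0.0131]
used_forceps 0.89 [ 0.4493 -0.1146  0.0163]
used_forceps_tip 0.71 [ 5.119e-01 -1.173e-01  3.000e-04]
used_forceps_end 0.82 [ 3.787e-01 -1.014e-01  2.000e-04]
used_forceps_end 0.45 [ 0.6221 -0.2525  0.0058]
rim 1799 (array([ 623.5, -253.1]), array([224.5, 130. ]), 9.8)
floor (array([ 658.8, -245.6]), array([262.3, 126.2]), 9.7) 0.005264691594549514
G red 620 comp 1272 (array([ 433.4, -102. ]), array([148.8,  46.8]), 1.0) top 0.017 pca deg -5.5 red c [ 0.3958 -0.1073  0.0131]
used_forceps 0.59 [ 0.4476 -0.11    0.0172]
used_forceps_tip 0.81 [ 5.103e-01 -1.143e-01  2.000e-04]
used_forceps_end 0.58 [ 0.3736 -0.1044  0.0008]
rim 1786 (array([ 624. , -253.5]), array([222.9, 129.2]), 9.7)
floor (array([ 627.2, -254.2]), array([175.4, 118.5]), 9.8) 0.005297665770839577
31.325
top rim (array([ 622.1, -253.5]), array([220.2, 130.6]), 9.3)
```

View pics/f.png

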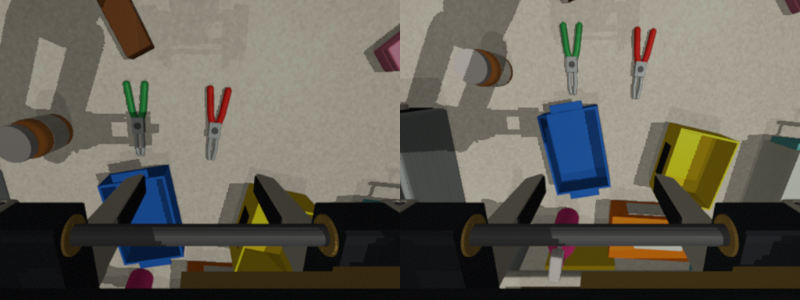

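The red forceps are at (218,122) in the left half: origin about (447,-110) mm, axis -5.5°, top 17 mm. The tub centre is (623.5,-253.3), yaw 9.7°, rim 60 mm, floor 5 mm. Open, the fingers span 128 mm against 120 mm inside the tub, so I must release with the tips just above the rim.

```bash
python3 - <<'E'
from h import *
D=np.deg2rad; o=down(D(174.5)); g=np.array([.447,-.110,0])
r.move_to(g+[0,0,.12],o); r.move_l(g+[0,0,.018],v=.1,stop_force=10)
effector.close(40); print(state()["width"],state()["position"],np.round(state()["force"],1))
r.move_l(g+[0,0,.18],v=.1); print(state()["width"],state()["gripper_force"])
o2=down(D(189.7)); q=np.array([.633,-.2517,0])
r.move_to(q+[0,0,.18],o2); r.move_l(q+[0,0,.10],v=.1); r.dwell(.3)
p,w=shoot("side","H"); pw,ww=shoot("wrist","H")
m=mask(pw,"red",ww,(.4,.75,-.4,-.1)); print("red in hand",m.sum(),ww[m].mean(0).round(3) if m.any() else 0, rect(ww[m]) if m.any() else 0, np.percentile(ww[m][:,2],[2,98]).round(3) if m.any() else 0)
print(state()["time"],state()["width"])
a=cv2.resize(p[120:270,230:430],(400,300),interpolation=cv2.INTER_CUBIC); cv2.imwrite("pics/h.png",np.hstack([a,cv2.resize(pw,(400,300))]))
E
```

```text
0.023507235109039397 [ 0.44697602 -0.11000887  0.01797376] [ 0.6 -0.9  0.5]
0.023575287442314154 39.99890685081482
red in hand 4600 [ 0.581 -0.262  0.096] (array([ 582.7, -261.6]), array([68.1, 45.6]), 9.7) [0.093 0.098]
38.7083 0.023793115953959994
```

View pics/h.png

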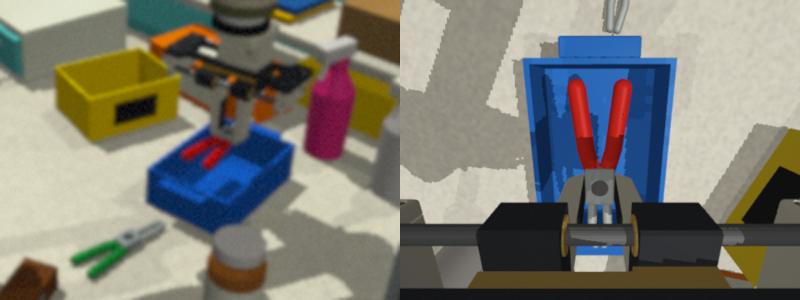

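The forceps are held level and centred over the tub: red handles at (600,120) in the right half, about 15 mm clear at each end. Lower to just above the rim and release.

```bash
python3 - <<'E'
from h import *
D=np.deg2rad; o2=down(D(189.7)); q=np.array([.633,-.2517,0])
r.move_l(q+[0,0,.0775],v=.06); effector.let_go(); r.dwell(.3)
r.move_l(q+[0,0,.2],v=.15); r.move_to((.50,-.22,.36),down(D(189.7))); 
p,w=shoot("wrist","I"); t,wt=shoot("top","I")
m=mask(p,"red",w,(.45,.8,-.4,-.1)); print("red",m.sum(),w[m].mean(0).round(3),rect(w[m]),np.percentile(w[m][:,2],[2,98]).round(3))
b=mask(p,"blue",w,(.5,.85,-.4,-.1)); b0=b&(w[...,2]>.054)&(w[...,2]<.066); print("rim",rect(w[b0]))
c=(w[b0].reshape(-1,3)).mean(0)
i=(np.abs(w[...,0]-.6235)<.085)&(np.abs(w[...,1]+.253)<.04)&(w[...,2]>.009); print("inside max z",np.percentile(w[i][:,2],[50,95,99.5]).round(3))
print(state()["time"],np.round(state()["force"],1))
cv2.imwrite("pics/i.png",np.hstack([cv2.resize(p,(400,300)),cv2.resize(t[60:270,60:340],(400,300))]))
E
```

```text
red 332 [ 0.583 -0.261  0.02 ] (array([ 540.1, -259.5]), array([150.9,  50.6]), -8.5) [0.016 0.021]
rim (array([ 623.9, -254.7]), array([224.1, 127. ]), 10.0)
inside max z [0.018 0.022 0.053]
42.6333 [ 0.5 -0.   0.1]
```

View pics/i.png

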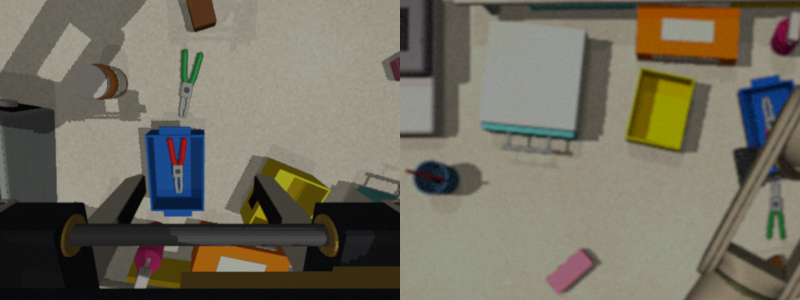

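The forceps lie flat on the tub floor at (176,165), tops at 20 mm against the 60 mm rim. The tub hasn't moved, the drawer is shut, and the arm touches nothing.

```bash
python3 -c "
from bench import *
print(ticket.finish_job())"
```

```text
the job is handed in; nothing more can be done
None
```

The job is handed in: the purple-lidded case lies flat, lid up, in the fully shut drawer, the red forceps were then dropped flat inside the blue tub, and the clock read about 43 s.

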